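# Clamp the turtle plaque in the finishing jig

## Robot

A 7-joint arm with a two-finger parallel gripper is mounted at the origin on the work surface. World frame = base frame: x ahead of the robot, y to its left, z up, the work surface at z = 0. Lengths are in mm, angles in rad, forces in N, time in s.
With the tool pointing down it reaches from about 425 to 1025 mm from the base axis. Payload 3.6 kg.
Tool frame: the origin (TCP) lies at the very end of the fingers, on their centre line; the grasp point (between the pads) lies bot.tcp_to_grasp behind it (bot.tcp_to_grasp is the distance from the TCP to the grasp point, in mm); z points along the fingers, y is the line along which they close (so a half turn about z gives the same grasp; the last joint's range is limited). The gripper opens to 85 mm and grips with 20 to 120 N. Pads are 22 mm wide; open, the fingers measure 114 mm over their backs; the gripper's body (76 mm by 85 mm) begins 54 mm behind the grasp point. The pads swing forward as they close: fully open they stand 13 mm farther back than shut.
Start: joints at [-1.258, 0.591, 0.048, 1.609, -0.033, 0.943, -0.034], TCP at [286.192, 666.126, 231.302] pointing down, gripper open.
Joint ranges: [-2.69, 2.69], [-0.47, 2.24], [-1.27, 1.36], [0.19, 2.51], [-1.53, 4.68], [0.08, 2.07], [-3.09, 3.09]. Speed limits (rad/s): [2.57, 2.57, 3.14, 3.14, 3.14, 3.14, 3.14].

## Interface

Orientations are given as a unit quaternion [x, y, z, w].
In Python, from station import bot, vision, close_job gives the robot as it stands. The module is installed in compiled form; this text tells all that it offers.
- The arm moves only by the shell command python3 -m crank 'ROWS' [FORCE]. ROWS is a JSON object of lists of equal length, an entry for each row: "jaw": the opening, from 0 (shut) to 1 (fully open); "offset": the shift along the tool's x, y, z in units of 0.1 m (1.0 is 0.1 m), a list of three; "yaw": the turn about the tool's z in units of 1.5 rad (1.0 is 1.5 rad). In form: {"jaw": [jaw, ...], "offset": [[dx, dy, dz], ...], "yaw": [yaw, ...]}. A call has 1 to 8 rows; each row is the pose to reach, as a shift and turn from the pose commanded when the call began, along the tool's axes at that moment; what a row does not reach only later rows make up. A row lasts 1/12 s, in which the tool goes at most 41.7 mm and 7.16 degrees, less where a joint would pass 70% of its speed; a pose out of reach is approached as far as the arm can. A call with a number of a shift or a turn outside -1 to 1 is refused whole. A call with a gripper value outside its range is refused whole. The fingers move at their own pace and stop on an object; FORCE is the grip in N (left out, the last holds). Time passes only in rows, so rows that repeat a pose let the fingers close. It gives the time, the measured TCP pose, the force, the opening and the grip force at its end, in the units of the state.
- bot.get_state(): the state, without advancing time (a new reading comes with each control period).
- vision.camera(name): name is "scene" or "side" or "wrist"; returns the picture (480x640x3 uint8, blue, green, red); there is no depth.
- vision.get_calibration(name): a dict with "fx", "fy", "cx", "cy" (pixels), "k1" (the pictures are not rectified: a ray, as slopes to the right and down, at radius r is drawn at 1 + k1 r^2 times it, then the intrinsics apply), "pose" (4x4, takes a point from camera to world coordinates); the wrist camera has in their place "hand_eye" (4x4, takes a point from camera to tool coordinates, whose origin is the TCP and whose axes are the flange's). Camera axes: x right, y down, z forward; pixel columns grow to the right and rows downward; lengths in mm; the calibration is good to about 2 mm. A picture is of the moment at which its call begins: read the wrist's pose just before it. get_calibration takes no time and is no camera call.
- close_job(): hands the job in; it is judged then, once.
The state is a dict: "time": time; "joint_positions": joint angles; "dq": joint speeds; "effort": joint torques, N m; "eef_pos": TCP position; "orientation": TCP orientation; "contact_force": force on the tool from outside, world axes, zero at the start; "torque": the same for the moment, N m; "gripper_width": finger opening in mm; "finger_force": force on a finger pad.
Only numpy, scipy, OpenCV 4.12 (cv2) and the standard library are available. Lean on these libraries where they do the work, as an engineer would, in place of code of your own. Each camera call takes 0.05 s, during which the arm holds its last target. There are 200 camera calls.

## Task

Clamp the turtle plaque in the wooden jig so that it can be sanded: slide the clamp bar along its rail until the plaque sits square and fully home between the bar and the fixed stop, then flip the cam lever all the way down along the bar to lock it. Keep the lever up until the plaque is home, and do not shift or knock over the papier-mache mug drying behind the stop.

Things in the scene. Friction and masses are not known exactly. Their poses are not given: they have to be found in the camera images.
- jig: Plywood base 290 x 340 x 18 mm, fixed, turned up to 0.35 rad. Origin: centre of its underside. x runs along the clamp bar (from the rail to the bar's free end), y is the sliding direction, towards the stop. In its frame: aluminium rail along y at x = -113 mm (24 mm wide, top at z = 50 mm); wooden stop at the +y end, 240 mm long, 24 mm thick, top at z = 60 mm, inner face at y = +130 mm.
- stop_face (a point): Point on the inner face of the stop, in jig frame (20, 130, 39) mm; axes as the jig's.
- bar_mid (a point): Centre of the wooden clamp bar: 233 mm long (jig x -95 to +138 mm; this point at x = +20), 25 mm thick in y, 20 to 58 mm above the table. Its steel carriage on the rail (46 mm wide in y) reaches 84 mm up. The bar moves only along jig y; axes as the jig's. Push it on its -y face: the jig is clear behind it, but a cork sanding block 32 mm tall lies on the table past the jig's -y edge.
- bar (a joint): Travel of the clamp bar along jig y in m, range 0 to 0.2; the bar's centre line is at jig y = -0.14 + value. About 2 N slides the free bar, some 5 N with the plaque; it stays where it is left. With the plaque home between bar and stop it reads about 0.1575.
- plaque_mid (a point): Centre of the loose wooden plaque, 150 (its x) x 100 (its y) x 18 mm, about 0.3 kg, lying flat on the jig between bar and stop, turned at most 0.12 rad from the jig. It carries a low turtle relief, up to 39 mm above the jig base (21 mm above the plaque). Home: its 100 mm side fills the gap, centre at jig y = +80 mm.
- lever (a joint): Angle of the cam lever: 0 = upright (bar free), 1.57 = laid flat along the bar towards jig +x (bar locked). It starts at 0 to 0.25 and stays where it is left. Turning takes 0.12 N m, rising to about 0.8 N m over the last 0.5 rad as the cam bites on the rail (some 10 N at its end); let go part-way there it may spring back a little, fully down it stays and the bar is held firmly.
- lever_pivot (a point): Pivot of the cam lever, in the carriage on the rail, jig x = -113 mm, 68 mm above the table, in line with the bar. Pivot axis: jig y.
- lever_end (a point): Centre of the round cross-bar (18 mm diameter, 26 mm wide) at the end of the steel lever, 108 mm from the pivot. The lever itself is a flat strip 22 mm wide (in y) and 10 mm thick. Upright, this point is 176 mm above the table; locked, it is 68 mm above the table over the bar (bar top at 58 mm).
- mug: Papier-mache mug, 80 mm wide, 85 mm tall, standing beyond the stop. Origin: centre of its underside. Must not be shifted or knocked over.
Things that resemble listed ones, but are neither listed nor needed, are in the scene too. Of the things like the part that bears plaque_mid, leave any that is purple; of the rest the larger one is meant.

How it is judged (in metres and radians):
On the way, in this order (a step that is already met when the one before it is completed fails the run):
1. the plaque is home between bar and stop while the lever is still up (y of plaque_mid in the frame of jig above 0.0765 m and value of joint bar above 0.1535 m and value of joint lever below 0.7 rad), for 0.1 s.
2. the lever is flipped down (value of joint lever above 1.45 rad), for 0.2 s.
At the end, for the whole second after the job is handed in: The lever is down (over 1.45 rad), the clamp bar is within 4 mm of its closed position (joint over 0.1535), and the plaque lies flat on the jig between bar and stop, within 3.5 mm of home and square within 0.05 rad, its centre between -30 and +90 mm in jig x (value of joint lever above 1.45 rad and value of joint bar above 0.1535 m and y of plaque_mid in the frame of jig between 0.0765 and 0.0835 m and x of plaque_mid in the frame of jig between -0.03 and 0.09 m and z of plaque_mid in the frame of jig below 0.032 m and angle between the x axis of plaque_mid and the x axis of jig, either way round below 0.05 rad and velocity of joint bar below 0.01 m/s); the robot touches nothing.
It fails at once if the papier-mache mug was shifted over 25 mm or tipped (distance of mug from where it was at the start of the episode above 0.025 m or angle between mug's own z axis and vertical above 0.3 rad).
It also fails if it takes over 54 s, if anything falls off the work surface, if the arm or the gripper's body presses on something with over 40 N, if the wrist force passes 120 N, or if a joint passes its speed limit or range.

## Working session

There is one attempt and no reset: what is moved stays moved. The work goes in short steps, Python scripts to look and compute and a shell command to move; the robot and the scene stay as the last step left them, time stands still between calls to the robot, and variables do not carry over. Pictures are saved under pics/ and viewed, at most 10 in all, crops included, and the job is handed in when it is done.

```bash
mkdir -p pics; python3 - <<'E'
from station import bot, vision
import cv2, numpy as np
s=bot.get_state(); print(s['time'],s['eef_pos'],s['orientation'],s['contact_force'],bot.tcp_to_grasp)
for n in ("scene","side"):
    im=vision.camera(n); cv2.imwrite(f"pics/{n}0.png",im)
    c=vision.get_calibration(n); print(n,{k:np.round(v,3).tolist() for k,v in c.items()})
print(vision.get_calibration("wrist"))
E
```

```text
0.0 [285.82008842 665.35023594 230.13465396] [ 2.01450097e-01  9.79498117e-01 -1.12483185e-03 -1.76993556e-04] [ 0.92941171 -0.54319483 -0.59985789] 18.700000000000003
scene {'fx': 593.714, 'fy': 593.714, 'cx': 314.944, 'cy': 241.48, 'k1': 0.01, 'pose': [[-0.713, 0.475, -0.517, 1091.054], [0.701, 0.46, -0.545, 692.9], [-0.021, -0.751, -0.66, 899.893], [0.0, 0.0, 0.0, 1.0]]}
side {'fx': 502.151, 'fy': 502.151, 'cx': 314.768, 'cy': 237.724, 'k1': -0.13, 'pose': [[0.777, -0.354, 0.521, -96.862], [-0.629, -0.465, 0.622, -658.72], [0.022, -0.811, -0.584, 781.516], [0.0, 0.0, 0.0, 1.0]]}
{'fx': 364.07553494451173, 'fy': 364.07553494451173, 'cx': 320.1447997456861, 'cy': 239.75795506826233, 'k1': -0.056470029886554376, 'hand_eye': array([[ 1.00380180e-03, -9.61416895e-01, -2.75093706e-01,
         6.92015951e+01],
       [ 9.99999204e-01,  1.17553305e-03, -4.59393784e-04,
        -6.14560940e-01],
       [ 7.65050688e-04, -2.75093025e-01,  9.61417309e-01,
        -1.43388454e+02],
       [ 0.00000000e+00,  0.00000000e+00,  0.00000000e+00,
         1.00000000e+00]])}
```

View pics/scene0.png

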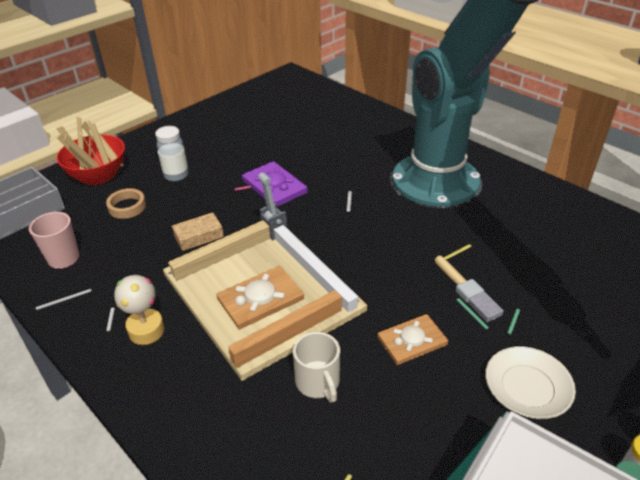

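View pics/side0.png

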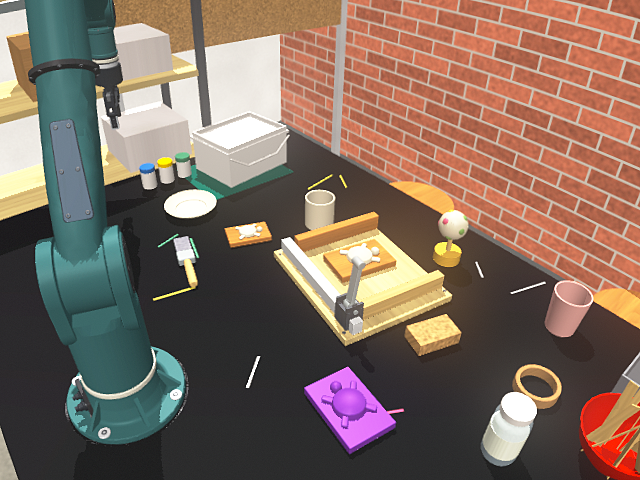

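```bash
cat > h.py <<'E'
import numpy as np, cv2
from station import bot, vision
from scipy.spatial.transform import Rotation as R
def cal(n,state=None):
    c=vision.get_calibration(n)
    if n=="wrist":
        T=np.eye(4); T[:3,:3]=R.from_quat(state['orientation']).as_matrix(); T[:3,3]=state['eef_pos']
        P=T@c['hand_eye']
    else: P=np.array(c['pose'])
    K=np.array([[c['fx'],0,c['cx']],[0,c['fy'],c['cy']],[0,0,1]]); return K,np.array([c['k1'],0,0,0,0]),P
def ray(C,uv):
    K,d,P=C; x=cv2.undistortPoints(np.array([[uv]],float),K,d)[0,0]
    return P[:3,3],P[:3,:3]@np.array([x[0],x[1],1])
def onz(C,uv,z):
    o,r=ray(C,uv); return o+r*(z-o[2])/r[2]
def proj(C,p):
    K,d,P=C; Q=np.linalg.inv(P); return cv2.projectPoints(np.atleast_2d(p).astype(float),cv2.Rodrigues(Q[:3,:3])[0],Q[:3,3],K,d)[0][:,0]
def jig(v):  # x,y,th -> 4x4
    T=np.eye(4); T[:3,:3]=R.from_euler('z',v[2]).as_matrix(); T[:2,3]=v[:2]; return T
def tp(T,p): return (np.atleast_2d(p)@T[:3,:3].T+T[:3,3])
E
python3 - <<'E'
from h import *
A=cal("scene");B=cal("side")
for n,C,uv in [("+x-y",A,(166,280)),("+x+y",A,(247,362)),("-x+y",A,(364,303)),("-x+y",B,(276,257)),("-x-y",B,(346,334)),("+x-y",B,(449,295))]:
    print(n,onz(C,uv,18).round())
a=cv2.resize(cv2.imread("pics/scene0.png")[160:380,150:380],None,fx=1.74,fy=2.7,interpolation=cv2.INTER_CUBIC)
b=cv2.resize(cv2.imread("pics/side0.png")[190:350,265:465],None,fx=2,fy=3.7)
a=cv2.imread("pics/scene0.png")[170:380,155:375]; b=cv2.imread("pics/side0.png")[200:350,265:465]
a=cv2.resize(a,None,fx=1.8,fy=1.8*1.5,interpolation=3); b=cv2.resize(b,None,fx=2,fy=3.5,interpolation=3)
h=600; o=np.zeros((h,800,3),np.uint8); o[:a.shape[0],:a.shape[1]]=a[:h]; o[:b.shape[0],400:400+b.shape[1]]=b[:h]
cv2.imwrite("pics/zoom.png",o)
E
```

```text
+x-y [ 706. -173.   18.]
+x+y [722. 114.  18.]
-x+y [464. 169.  18.]
-x+y [456. 149.  18.]
-x-y [ 421. -149.   18.]
+x-y [ 687. -206.   18.]
```

View pics/zoom.png

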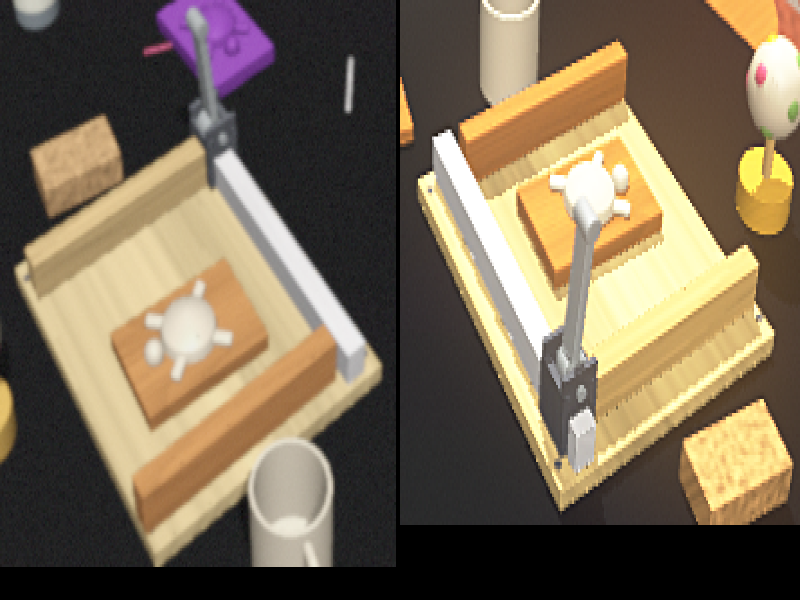

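Zoom: the jig has its bar near the -y edge, lever nearly upright, the big turtle plaque is between bar and stop, the mug is behind the stop. I refine corner picks and fit the jig.

```bash
cat > fit.py <<'E'
from h import *
from scipy.optimize import least_squares
A=cal("scene");B=cal("side")
za=lambda p:(155+p[0]/1.8,170+p[1]/2.7); zb=lambda p:(265+(p[0]-400)/2,200+p[1]/3.5)
# (cam, pixel, jig point)
ob=[(A,za((17,268)),(145,-170,18)),(A,za((154,550)),(145,170,18)),(A,za((381,364)),(-145,170,18)),
    (B,zb((418,180)),(-145,170,18)),(B,zb((560,490)),(-145,-170,18)),(B,zb((774,335)),(145,-170,18)),
    (A,za((135,482)),(140,130,60)),(B,zb((626,42)),(None,154,60))]
ob=[o for o in ob if o[2][0] is not None and o[2][2]==18]
f=lambda v:np.concatenate([onz(C,u,18)[:2]-tp(jig(v),q)[0,:2] for C,u,q in ob])
r=least_squares(f,[570,0,-.17]); v=r.x; print(v.round(3),r.fun.reshape(-1,2).round())
for C,u,q in ob: print(q,onz(C,u,18).round())
J=jig(v); iJ=np.linalg.inv(J); loc=lambda C,u,z:tp(iJ,onz(C,u,z))[0].round()
print("stop corners A",[loc(A,za(p),60) for p in((135,482),(333,332))],"B",[loc(B,zb(p),60) for p in((462,130),(624,45))])
print("bar top A",[loc(A,za(p),58) for p in((27,250),(32,268),(200,140))],"B",[loc(B,zb(p),58) for p in((750,250),(760,262))])
print("plaque top",[loc(A,za(p),36) for p in((113,340),(222,262),(268,335),(150,412))],[loc(B,zb(p),36) for p in((517,200),(622,140),(661,212),(557,272))])
print("lever end A",[loc(A,za((196,18)),z) for z in(170,176)],[loc(B,zb((588,215)),z) for z in(170,176)])
print("mug top A",tp(iJ,onz(A,za((290,480)),85)).round(),"B",loc(B,(319,199),85),"cork", [loc(A,za(p),32) for p in((30,155),(105,118),(120,160),(48,190))],[loc(B,zb(p),32) for p in ((680,450),(765,405),(790,455),(705,515))])
np.save("jig.npy",v)
E
python3 fit.py
```

```text
[ 5.7743e+02 -1.7037e+01 -1.6900e-01] [[-2.  6.]
 [-2. -0.]
 [ 1.  1.]
 [ 2. -4.]
 [ 2. -0.]
 [-1. -3.]]
(145, -170, 18) [ 690. -203.   18.]
(145, 170, 18) [747. 126.  18.]
(-145, 170, 18) [464. 176.  18.]
(-145, 170, 18) [465. 171.  18.]
(-145, -170, 18) [ 408. -160.   18.]
(145, -170, 18) [ 691. -212.   18.]
stop corners A [array([143., 140.,  60.]), array([-97., 146.,  60.])] B [array([-92., 143.,  60.]), array([150., 142.,  60.])]
bar top A [array([ 136., -133.,   58.]), array([ 139., -111.,   58.]), array([ -95., -129.,   58.])] B [array([ 139., -126.,   58.]), array([ 141., -141.,   58.])]
plaque top [array([ 92., -10.,  36.]), array([-51.,  -9.,  36.]), array([-50.,  88.,  36.]), array([93., 76., 36.])] [array([-56.,  69.,  36.]), array([98., 68., 36.]), array([ 91., -24.,  36.]), array([-54., -19.,  36.])]
lever end A [array([-106., -139.,  170.]), array([-102., -132.,  176.])] [array([ -91., -122.,  170.]), array([ -96., -128.,  176.])]
mug top A [[ 29. 245.  85.]] B [ 27. 238.  85.] cork [array([  75., -268.,   32.]), array([ -26., -256.,   32.]), array([ -14., -194.,   32.]), array([  76., -213.,   32.])] [array([ -25., -213.,   32.]), array([  79., -227.,   32.]), array([  74., -273.,   32.]), array([ -34., -266.,   32.])]
```

```bash
python3 -m crank '{"jaw":[0,0,0,0],"offset":[[-0.88,-0.94,0],[-0.88,-0.94,0],[-0.88,-0.94,0],[-0.88,-0.94,0]],"yaw":[0,0,0,0]}' 60
python3 -m crank '{"jaw":[0,0,0,0],"offset":[[-0.88,-0.94,-0.2],[-0.88,-0.94,-0.2],[-0.88,-0.94,-0.2],[-0.88,-0.94,-0.2]],"yaw":[0,0,0,0]}'
```

```text
time: 0.43
eef_pos: [334.8, 534.5, 230.3]
orientation: [0.206, 0.978, -0.005, 0.002]
contact_force: [0.9, -1.8, -0.1]
gripper_width: 39.1
finger_force: 0.0
time: 0.77
eef_pos: [377.6, 414.9, 251.7]
orientation: [0.207, 0.978, -0.003, 0.001]
contact_force: [0.2, -0.7, -1.7]
gripper_width: -0.0
finger_force: 0.0
```

```bash
for i in 1; do
python3 -m crank '{"jaw":[0,0,0,0],"offset":[[-0.88,-0.94,0],[-0.88,-0.94,0],[-0.88,-0.94,0],[-0.88,-0.94,0]],"yaw":[0,0,0,0]}' >/dev/null
python3 -m crank '{"jaw":[0,0,0,0],"offset":[[-0.88,-0.94,0],[-0.88,-0.94,0],[-0.88,-0.94,0],[-0.88,-0.94,0]],"yaw":[0,0,0,0]}'
python3 -m crank '{"jaw":[0,0,0,0],"offset":[[-0.88,-0.94,0],[-0.88,-0.94,0],[-0.88,-0.94,0],[-0.88,-0.94,0]],"yaw":[0,0,0,0]}' >/dev/null
python3 -m crank '{"jaw":[0,0,0,0],"offset":[[-0.88,-0.94,0],[-0.88,-0.94,0],[-0.88,-0.94,0],[-0.88,-0.94,0]],"yaw":[-0.157,-0.157,-0.157,-0.157]}'; done
cat > rel.py <<'E'
from h import *
import sys
v=np.load("jig.npy"); J=jig(v)
def rel(t):  # t: jig x,y,z target TCP -> print crank offset, yaw so tool y = +jig y
    s=bot.get_state(); q=R.from_quat(s['orientation']).as_matrix()
    d=tp(J,t)[0]-np.array(s['eef_pos']); ty=J[:3,1]
    y=np.arctan2(-ty@q[:,0],ty@q[:,1])
    print("t",round(s['time'],2),"jig tcp",tp(np.linalg.inv(J),s['eef_pos'])[0].round(1),"off",(q.T@d/100).round(3),"yaw",round(y/1.5,3),"F jig",(J[:3,:3].T@s['contact_force']).round(1),"gw",s['gripper_width'])
if len(sys.argv)>3: rel([float(a) for a in sys.argv[1:4]])
E
python3 rel.py 45 -165 230
```

```text
time: 1.43
eef_pos: [463.4, 173.2, 251.3]
orientation: [0.207, 0.978, -0.002, 0.001]
contact_force: [-0.6, -0.9, 0.5]
gripper_width: -0.0
finger_force: 0.0
time: 2.1
eef_pos: [550.7, -68.2, 251.7]
orientation: [0.09, 0.996, -0.002, 0.001]
contact_force: [0.7, -1.1, -0.2]
gripper_width: 0.2
finger_force: 0.0
t 2.1 jig tcp [-17.8 -54.9 251.7] off [-0.639 -1.093  0.223] yaw -0.007 F jig [ 0.8 -1.  -0.2] gw 0.23883268107416605
```

Go above the start point and take a wrist look.

```bash
python3 -m crank '{"jaw":[0,0,0,0,0,0],"offset":[[-0.6,-1,0.2],[-0.6,-1,0.2],[-0.6,-1,0.2],[-0.6,-1,0.2],[-0.6,-1,0.2],[-0.6,-1,0.2]],"yaw":[0,0,0,0,0,0]}'
python3 - <<'E'
from h import *
s=bot.get_state(); im=vision.camera("wrist"); C=cal("wrist",s)
v=np.load("jig.npy");J=jig(v)
pts=[(145,-170,18),(-145,-170,18),(138,-136,58),(-95,-136,58),(138,-111,58),(-95,-111,58),(-113,-124,176),(45,-165,32)]
for p,u in zip(pts,proj(C,tp(J,pts))):
    print(p,u.round()); cv2.drawMarker(im,tuple(int(x) for x in np.clip(u,-2000,2000)),(0,0,255),0,10,1)
cv2.imwrite("pics/w1.png",im)
E
python3 rel.py 45 -165 50
```

```text
time: 2.6
eef_pos: [590.7, -168.0, 230.7]
orientation: [0.085, 0.996, 0.0, -0.001]
contact_force: [-0.4, 0.1, -0.3]
gripper_width: 0.1
finger_force: 0.0
(145, -170, 18) [299. 306.]
(-145, -170, 18) [294.   4.]
(138, -136, 58) [332. 318.]
(-95, -136, 58) [334.  54.]
(138, -111, 58) [358. 318.]
(-95, -111, 58) [365.  54.]
(-113, -124, 176) [369. -38.]
(45, -165, 32) [302. 218.]
t 2.65 jig tcp [  38.3 -145.7  231. ] off [-0.069 -0.196  1.809] yaw 0.0 F jig [-0.6 -0.1 -0.2] gw 0.07739496820151621
```

View pics/w1.png

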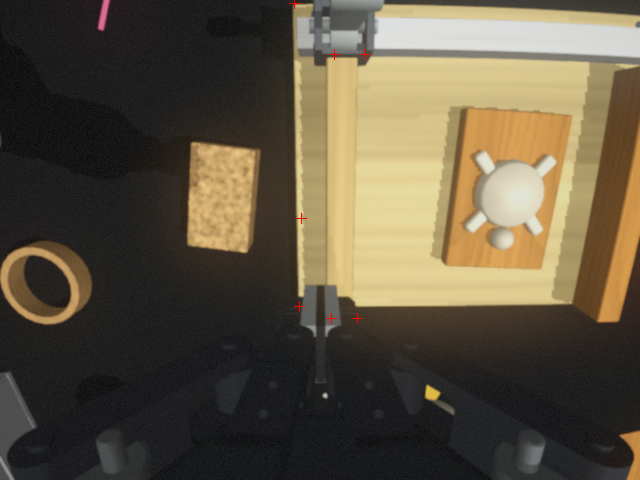

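The wrist view shows the bar's rear edge at column 329 (jig y ≈ -139), cork's near side at column 258 (clear gap), and the lever/carriage at top; the model agrees within 3 mm. Descend behind the bar.

```bash
python3 -m crank '{"jaw":[0,0,0,0,0],"offset":[[-0.07,-0.22,0],[-0.07,-0.22,0.3],[-0.07,-0.22,0.7],[-0.07,-0.22,1],[-0.07,-0.22,1]],"yaw":[0,0,0,0,0]}'
python3 -m crank '{"jaw":[0,0,0,0,0],"offset":[[0,0,0.4],[0,0,0.7],[0,0,0.92],[0,0,0.92],[0,0,0.92]],"yaw":[0,0,0,0,0]}'
python3 rel.py 45 -165 38
```

```text
time: 3.07
eef_pos: [589.6, -187.9, 125.9]
orientation: [0.083, 0.996, 0.002, -0.006]
contact_force: [-1.8, -0.0, -1.0]
gripper_width: 0.2
finger_force: 0.0
time: 3.48
eef_pos: [594.5, -190.7, 40.1]
orientation: [0.084, 0.996, 0.0, -0.0]
contact_force: [0.4, -0.2, 0.3]
gripper_width: -0.3
finger_force: 0.0
t 3.48 jig tcp [  46.  -168.3   40.1] off [0.01  0.033 0.021] yaw 0.0 F jig [ 0.5 -0.2  0.3] gw -0.3268639511147679
```

```bash
python3 -m crank '{"jaw":[0,0,0,0,0,0,0,0],"offset":[[0,0.1,0],[0,0.2,0],[0,0.3,0],[0,0.4,0],[0,0.5,0],[0,0.6,0],[0,0.7,0],[0,0.8,0]],"yaw":[0,0,0,0,0,0,0,0]}'
python3 rel.py 46 -20 40
python3 -m crank '{"jaw":[0,0,0,0,0,0,0,0],"offset":[[0,0.1,0],[0,0.2,0],[0,0.3,0],[0,0.4,0],[0,0.47,0],[0,0.54,0],[0,0.6,0],[0,0.6,0]],"yaw":[0,0,0,0,0,0,0,0]}'
python3 rel.py 46 -8 40
```

```text
time: 4.15
eef_pos: [608.1, -112.1, 39.5]
orientation: [0.085, 0.996, -0.0, 0.0]
contact_force: [0.2, -2.6, 2.8]
gripper_width: 0.1
finger_force: 1.4
t 4.15 jig tcp [ 46.3 -88.6  39.5] off [ 0.003  0.686 -0.005] yaw -0.001 F jig [ 0.6 -2.5  2.8] gw 0.07840456696872353
time: 4.82
eef_pos: [618.0, -52.0, 39.2]
orientation: [0.084, 0.996, 0.001, -0.0]
contact_force: [0.3, -0.8, -0.0]
gripper_width: -0.1
finger_force: 0.2
t 4.82 jig tcp [ 45.8 -27.6  39.2] off [-0.002  0.196 -0.008] yaw 0.0 F jig [ 0.4 -0.7 -0. ] gw -0.10365556223869114
```

```bash
python3 -m crank '{"jaw":[0,0,0,0,0,0],"offset":[[0,0.05,0],[0,0.09,0],[0,0.12,0],[0,0.14,0],[0,0.15,0],[0,0.15,0]],"yaw":[0,0,0,0,0,0]}'
python3 rel.py 46 -8 40
python3 -m crank '{"jaw":[0,0,0,0],"offset":[[0,0.03,0],[0,0.05,0],[0,0.05,0],[0,0.05,0]],"yaw":[0,0,0,0]}'
python3 rel.py 46 -8 40
```

```text
time: 5.32
eef_pos: [619.9, -39.4, 39.1]
orientation: [0.085, 0.996, -0.0, -0.0]
contact_force: [-0.3, -4.0, -0.4]
gripper_width: -0.0
finger_force: 2.0
t 5.32 jig tcp [ 45.6 -14.9  39.1] off [-0.004  0.069 -0.009] yaw -0.001 F jig [ 0.3 -4.  -0.4] gw -0.03308135931539332
time: 5.65
eef_pos: [620.8, -33.9, 39.1]
orientation: [0.085, 0.996, 0.0, -0.0]
contact_force: [0.8, -3.3, -0.4]
gripper_width: -0.0
finger_force: 1.7
t 5.65 jig tcp [45.6 -9.4 39.1] off [-0.004  0.014 -0.009] yaw -0.001 F jig [ 1.3 -3.1 -0.4] gw -0.01953891339313081
```

```bash
python3 -m crank '{"jaw":[0,0,0,0],"offset":[[0,0.02,0],[0,0.04,0],[0,0.04,0],[0,0.04,0]],"yaw":[0,0,0,0]}' | grep contact
python3 -m crank '{"jaw":[0,0,0,0],"offset":[[0,0.02,0],[0,0.03,0],[0,0.03,0],[0,0.03,0]],"yaw":[0,0,0,0]}'| grep contact
python3 rel.py 46 -8 40; python3 - <<'E'
from h import *
o=[vision.camera("scene")[170:380,155:375],vision.camera("side")[180:350,250:470]]
a=cv2.resize(o[0],(400,382)); b=cv2.resize(o[1],(400,309)); im=np.zeros((382,800,3),np.uint8); im[:,:400]=a; im[:309,400:]=b
cv2.imwrite("pics/p1.png",im)
E
```

```text
contact_force: [-1.7, -8.6, 0.1]
contact_force: [-1.7, -13.1, 0.2]
t 6.32 jig tcp [45.5 -8.7 39.2] off [-0.004  0.007 -0.008] yaw -0.003 F jig [  0.6 -13.2   0.2] gw -0.2999341645940931
```

View pics/p1.png

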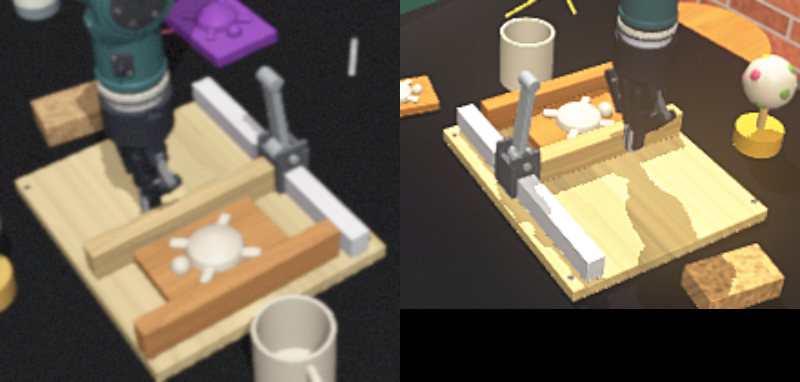

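The plaque is against the stop (bar about y=18, plaque flush between bar and stop), the lever still up, mug untouched. Back off, lift, and measure the lever end.

```bash
python3 -m crank '{"jaw":[0,0,0,0,0,0],"offset":[[0,-0.15,0],[0,-0.15,0],[0,-0.15,-0.3],[0,-0.15,-0.7],[0,-0.15,-1],[0,-0.15,-1]],"yaw":[0,0,0,0,0,0]}' | grep contact
python3 -m crank '{"jaw":[0,0,0,0],"offset":[[0,0,-0.4],[0,0,-0.8],[0,0,-0.9],[0,0,-0.9]],"yaw":[0,0,0,0]}'| grep contact
python3 rel.py -140 17.5 235; python3 - <<'E'
from h import *
J=jig(np.load("jig.npy")); i=np.linalg.inv(J)
for C,u in((cal("scene"),(302.4,211)),(cal("side"),(320.4,225))):
    o,r=ray(C,u); o=tp(i,o)[0]; r=i[:3,:3]@r; print((o+r*(17.5-o[1])/r[1]).round(1))
s=bot.get_state(); im=vision.camera("wrist"); cv2.imwrite("pics/w2.png",im)
C=cal("wrist",s)
for p in [(-10,5,58),(-10,30,58),(-10,130,60),(-95,5,58),(-95,30,58)]: print(p,proj(C,tp(J,p))[0].round())
E
```

```text
contact_force: [0.6, 0.1, 1.3]
contact_force: [-0.5, 0.6, -0.1]
t 7.25 jig tcp [ 48.4 -14.8 233.2] off [ 1.884  0.326 -0.031] yaw 0.001 F jig [-0.6  0.5 -0.1] gw -0.15908578347919378
[-100.    17.5  179.9]
[-98.8  17.5 174.6]
(-10, 5, 58) [344. 148.]
(-10, 30, 58) [373. 148.]
(-10, 130, 60) [490. 149.]
(-95, 5, 58) [346.  39.]
(-95, 30, 58) [377.  39.]
```

View pics/w2.png

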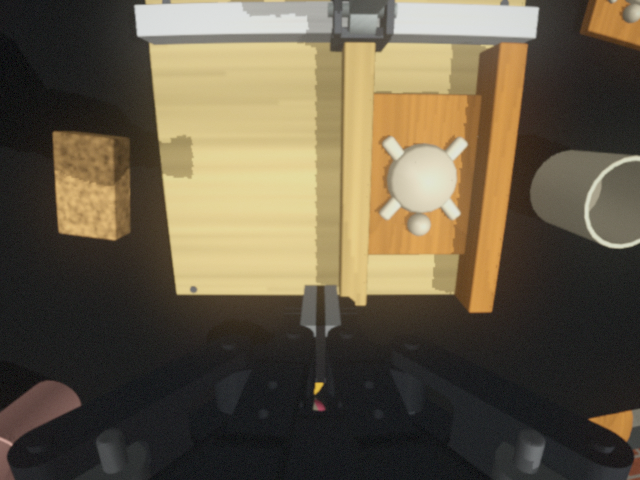

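The wrist picture shows bar (cols 344–375) as predicted, plaque square and flush between bar and stop. Lever end at jig (-99, 17.5, 177), about 0.13 rad. Go to its -x side.

```bash
python3 -m crank '{"jaw":[0,0,0,0],"offset":[[0.4,0.16,-0.05],[0.8,0.32,-0.1],[0.95,0.32,-0.1],[0.95,0.32,-0.1]],"yaw":[0,0,0,0]}' | grep contact
python3 -m crank '{"jaw":[0,0,0,0,0],"offset":[[0.4,0,0],[0.8,0,0],[0.9,0,0],[0.9,0,0],[0.9,0,0]],"yaw":[0,0,0,0,0]}'| grep contact
python3 rel.py -135 17.5 166
```

```text
contact_force: [-0.3, -1.1, 1.1]
contact_force: [0.5, 0.5, 1.0]
t 8.05 jig tcp [-139.2   15.   238.6] off [-0.042  0.025  0.726] yaw -0.0 F jig [0.4 0.6 1. ] gw -0.16832785386011995
```

```bash
python3 -m crank '{"jaw":[0,0,0,0,0],"offset":[[-0.02,0.025,0.2],[-0.02,0.025,0.4],[-0.02,0.025,0.6],[-0.02,0.025,0.72],[-0.02,0.025,0.72]],"yaw":[0,0,0,0,0]}' | grep contact
python3 rel.py -135 17.5 166
python3 - <<'E'
import numpy as np
for th in np.arange(.2,1.58,.15):
    c,s=np.cos(th),np.sin(th); print(round(th,2),(np.array([-113+108*s-20*c, 68+108*c-8*c+9*s])).round())
E
```

```text
contact_force: [-0.2, 0.0, 0.2]
t 8.47 jig tcp [-136.5   16.9  164.8] off [-0.015  0.006 -0.012] yaw -0.001 F jig [-0.2  0.   0.2] gw 0.19854066757758163
0.2 [-111.  168.]
0.35 [-95. 165.]
0.5 [-79. 160.]
0.65 [-64. 153.]
0.8 [-49. 144.]
0.95 [-37. 133.]
1.1 [-26. 121.]
1.25 [-17. 108.]
1.4 [-10.  94.]
1.55 [-5. 79.]
```

```bash
python3 -m crank '{"jaw":[0,0,0,0,0,0,0],"offset":[[-0.12,0,0],[-0.25,0,-0.03],[-0.41,0,0],[-0.57,0,0.05],[-0.72,0,0.12],[-0.87,0,0.21],[-0.87,0,0.21]],"yaw":[0,0,0,0,0,0,0]}' | grep contact
python3 rel.py -37 17.5 133
python3 - <<'E'
from h import *
a=vision.camera("side")[130:330,230:490]; cv2.imwrite("pics/l1.png",cv2.resize(a,None,fx=3,fy=3))
E
```

```text
contact_force: [1.3, -0.2, 0.3]
t 9.05 jig tcp [-44.5  17.1 146.4] off [-0.074  0.004  0.135] yaw -0.001 F jig [ 1.3 -0.   0.3] gw 0.2471032422016917
```

View pics/l1.png

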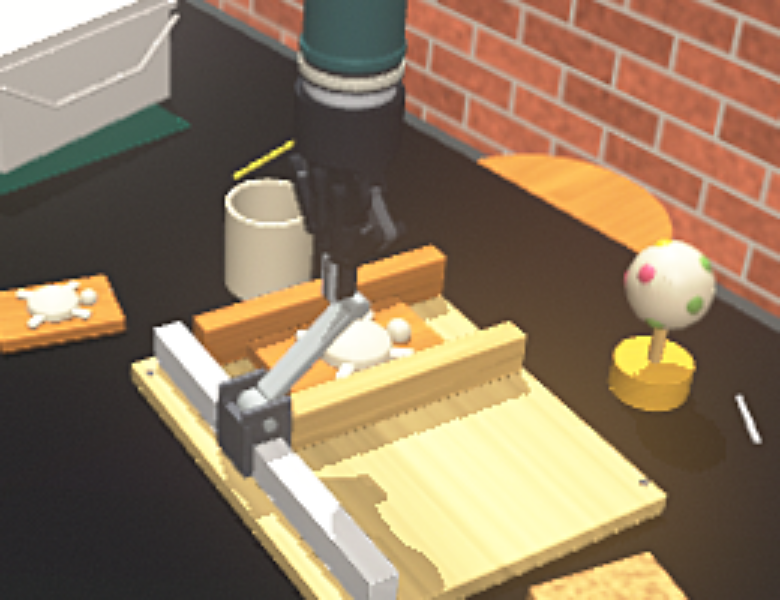

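The lever follows the fingertip at about 0.85 rad. Continue down and press home.

```bash
python3 -m crank '{"jaw":[0,0,0,0,0,0,0,0],"offset":[[-0.07,0,0.13],[-0.18,0,0.25],[-0.27,0,0.38],[-0.34,0,0.52],[-0.39,0,0.67],[-0.39,0,0.75],[-0.39,0,0.8],[-0.39,0,0.8]],"yaw":[0,0,0,0,0,0,0,0]}' | grep contact
python3 rel.py -5 17.5 77
```

```text
contact_force: [-15.0, 1.5, 61.4]
t 9.77 jig tcp [-10.9  17.   74.5] off [-0.059  0.005 -0.025] yaw -0.002 F jig [-15.   -1.   61.4] gw 0.07488050071770183
```

```bash
python3 -m crank '{"jaw":[0,0,0,0,0,0],"offset":[[0,0,-0.05],[0,0,-0.05],[0,0,-0.4],[0,0,-0.8],[0,0,-1],[0,0,-1]],"yaw":[0,0,0,0,0,0]}' | grep contact
python3 rel.py -5 17.5 77
python3 - <<'E'
from h import *
o=[vision.camera("scene")[170:380,155:375],vision.camera("side")[180:350,250:470]]
a=cv2.resize(o[0],(400,382)); b=cv2.resize(o[1],(400,309)); im=np.zeros((382,800,3),np.uint8); im[:,:400]=a; im[:309,400:]=b
cv2.imwrite("pics/p2.png",im)
E
```

```text
contact_force: [1.7, -0.7, 0.1]
t 10.27 jig tcp [ -7.   17.4 172.3] off [-0.01  -0.002  0.953] yaw -0.001 F jig [ 1.7 -0.4  0.1] gw -0.3192887066736096
```

View pics/p2.png

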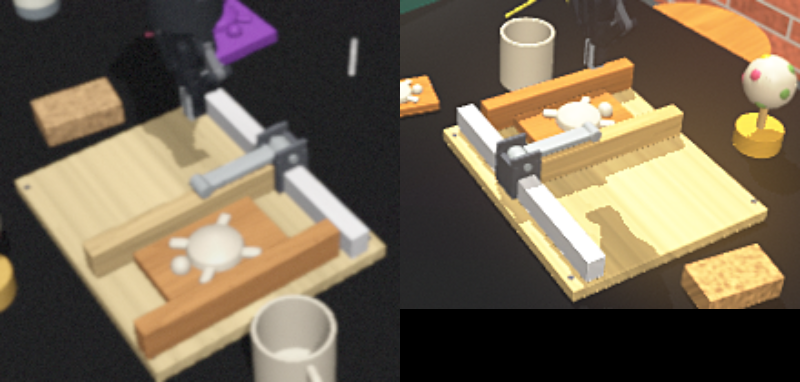

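```bash
python3 - <<'E'
from h import *
J=jig(np.load("jig.npy")); i=np.linalg.inv(J)
for C,u in((cal("scene"),(266,272.3)),(cal("side"),(356.7,252.6))):
    o,r=ray(C,u); o=tp(i,o)[0]; r=i[:3,:3]@r; print((o+r*(17.5-o[1])/r[1]).round(1))
E
```

```text
[-6.8 17.5 66.6]
[ 3.6 17.5 63.5]
```

The lever is flat (end about 66 mm high, 68 expected), the bar and plaque unchanged, and the mug in place.

```bash
python3 -c "
from station import close_job; print(close_job())"
```

```text
the job is handed in; nothing more can be done
None
```

The plaque is clamped square against the stop, the cam lever is down flat along the bar, and the mug looks unmoved; the job is handed in at about 10 s, and no verdict came back (the final lever press read 61 N at the fingertips).

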